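Meter a few square nuts out of a full bin

ROBOT

A 6-joint arm with a two-finger parallel gripper is mounted at the origin on the work surface. World frame = base frame: x ahead of the robot, y to its left, z up, the work surface at z = 0. Lengths are in m, angles in rad, forces in N, time in s.
With the tool pointing down it reaches from about 0.35 to 0.775 m from the base axis. Payload 5.5 kg.
Tool frame: the origin (TCP) lies midway between the tips of the shut fingers; the grasp point (between the pads) lies 19 mm behind it; z points along the fingers, y is the line along which they close (so a half turn about z gives the same grasp; the last joint's range is limited). The gripper opens to 85 mm and grips with 20 to 120 N. Pads are 22 mm wide; open, the fingers measure 114 mm over their backs; the gripper's body (76 mm by 85 mm) begins 54 mm behind the grasp point. The pads swing forward as they close: fully open they stand 13 mm farther back than shut.
Start: joints at [-1.412, 0.313, 0.046, 1.304, 0, 1.431], TCP at [0.169, -0.55, 0.208] pointing down, gripper open.
Joint ranges: [-2.76, 2.76], [-0.86, 1.69], [-1.03, 1.26], [-2.2, 2.34], [-1.47, 1.5], [-3.14, 3.14]. Speed limits (rad/s): [2.57, 2.57, 3.14, 3.14, 3.14, 3.14].

INTERFACE

Orientations are given as a unit quaternion [w, x, y, z].
In Python, from workcell import env gives the robot as it stands.
- The arm moves only by the tool move_arm, never from a script. Its argument "targets" is a list of rows, each a list of 3 entries, a list of its own where there are three numbers: the shift along the tool's x, y, z in mm, then the turn, a rotation vector about the tool's x, y, z in units of 10 degrees (1.0 is 10 degrees), then the closure, from -1 (fully open) to 1 (shut). In form: [[[dx, dy, dz], [ax, ay, az], gripper], ...]. A call has 1 to 5 rows; each row is the pose to reach, as a shift and turn from the pose commanded when the call began, along the tool's axes at that moment; what a row does not reach only later rows make up. A row lasts 1/8 s, in which the tool goes at most 62.5 mm and 10.7 degrees, less where a joint would pass 70% of its speed; a pose out of reach is approached as far as the arm can. A call with a gripper value outside its range is refused whole. The fingers move at their own pace and stop on an object; "squeeze" is the grip in N (left out, the last holds). Time passes only in rows, so rows that repeat a pose let the fingers close. It gives the time, the measured TCP pose, the force, the opening and the grip force at its end, in the units of the state.
- env.get_state(): the state, without advancing time (a new reading comes with each control period).
- env.read_camera(name): name is "side" or "top" or "wrist"; returns a dict with "pixels" (400x640x3 uint8, red, green, blue), "fovy" (degrees; the focal length in pixels is half the picture's height over the tangent of half this angle, whatever the lens; pixels are square), "cx", "cy" (the principal point, pixels), "dist_coeffs" ([k1, k2, p1, p2, k3] as OpenCV has them; the pictures are not rectified), "extrinsics" (4x4, takes a point from world to camera coordinates); the wrist camera has in their place "mount" (4x4, takes a point from camera to tool coordinates, whose origin is the TCP and whose axes are the flange's). Camera axes: x right, y up, looking along -z (the intrinsics and any distortion apply to the point x, -y, -z); pixel columns grow to the right and rows downward; lengths in m; the calibration is good to about 2 mm. A picture is of the moment at which its call begins: read the wrist's pose just before it. There is no depth.
- env.hand_in(): hands the job in; it is judged then, once.
Trained networks look in a picture, given as the dict that the camera call returned (one of the last four; its "shot" number tells which), for a name from the list of things; names that differ only in an ending like _2 or _b are one class to them, and where a whole thing is asked for, a point or a joint stands for the part that bears it (a point fixed in the world has none). Each returns a list of dicts, best first, with "confidence" (0 to 1); they miss things now and then, are a little off and sometimes report something else, mostly with a low value. They report only what shows in the picture. A call takes as long as a camera call. They do not tell look-alikes from the thing itself.
- env.spot_in(thing, picture): "centre" ([x, y, z] in m, in world coordinates, good to about 4 mm: the middle of the surface that is visible of it).
- env.regions_of(thing, picture): "mask" (400x640 bool, what is visible of it).
- env.landmark_of(thing, picture): "centre" ([x, y, z] in m, in world coordinates, good to about 4 mm: a listed point, or the origin of a listed thing).
The state is a dict: "clock": time; "joint_pos": joint angles; "qvel": joint speeds; "tau": joint torques, N m; "tcp_pos": TCP position; "orientation": TCP orientation; "wrist_force": force on the tool from outside, world axes, zero at the start; "ft_torque": the same for the moment, N m; "finger_gap": finger opening in m; "grip_force": force on a finger pad.
Only numpy, scipy, OpenCV 4.12 (cv2) and the standard library are available. Lean on these libraries where they do the work, as an engineer would, in place of code of your own. Each camera call takes 0.05 s, during which the arm holds its last target. There are 200 camera calls.

TASK

The narrow bin of square nuts sticks out of the rack by its mouth end. Draw it out level by that end, stand it on the bench clear of the rack and let go; then take it by its tail block and, with the mouth held low over the dish, tip it only until the first nuts slide, and hold there to let three nuts (a fourth does no harm) slide into the dish. Then set the bin down level on the bench, again clear of the rack, with the rest of the nuts in it, without shifting the other things lying about.

Things in the scene. Friction and masses are not known exactly. Their poses are not given: they have to be found in the camera images.
- bin: Narrow grey open-topped bin of nuts, 212 mm long, 32 mm wide, walls 36 mm high, 0.12 to 0.21 kg empty; the only bin that sticks out far (65 to 75 mm) from the rack. Origin on its underside, on the midline; +z up. -x points to its mouth, open without an end wall, at x = -100 mm. Side walls from x = -100 to +72 mm, channel 24.4 mm wide inside; then a solid tail block to x = +112 mm.
- bin_mouth (a point): Middle of the bin's mouth, on its floor edge (bin x = -100 mm, 5 mm above the underside)
- bin_bend (a point): Where the bin's inner floor bends (bin x = -26 mm, 11.5 mm above the underside). Behind it the floor is level; in front it slopes down 5 degrees to the mouth, so nuts there slide 5 degrees sooner than those behind. Tipped mouth down, the front nuts first slide at a tip of about 8 to 25 degrees, different each time (hidden friction).
- bin_tail (a point): Middle of the bin's tail block (bin x = +92 mm, 30 mm above the underside). The block, 40 mm long in x, 48 mm high, has flat sides 22 mm apart across y: the tail grip
- rack: Fixed dark steel rack of three 46 mm bays side by side, 170 mm deep (x), 162 mm wide (y), 62 mm high, without a floor: bins stand on the bench. A small tray on its roof reaches 84 mm (from 20 mm in front of the centre backwards). Origin: centre of the underside; -x is its open front (x = -85 mm). The two other bays hold fixed bins of pins and discs that stick out 15 mm
- dish: Fixed square shallow aluminium tray, 150 x 150 mm, 25 mm high, walls 3 mm; origin at the centre of its underside
- nut1: Square steel nut, 20 x 20 x 10 mm, 22 g, origin at the centre of its underside; number 1 of 7 in single file, counted from the bin's mouth; it starts on the sloping spout
- nut2: Square steel nut, 20 x 20 x 10 mm, 22 g, origin at the centre of its underside; number 2 of 7 in single file, counted from the bin's mouth; it starts on the sloping spout
- nut3: Square steel nut, 20 x 20 x 10 mm, 22 g, origin at the centre of its underside; number 3 of 7 in single file, counted from the bin's mouth; it starts on the sloping spout
- nut4: Square steel nut, 20 x 20 x 10 mm, 22 g, origin at the centre of its underside; number 4 of 7 in single file, counted from the bin's mouth; it starts on the level rear floor
- nut5: Square steel nut, 20 x 20 x 10 mm, 22 g, origin at the centre of its underside; number 5 of 7 in single file, counted from the bin's mouth; it starts on the level rear floor
- nut6: Square steel nut, 20 x 20 x 10 mm, 22 g, origin at the centre of its underside; number 6 of 7 in single file, counted from the bin's mouth; it starts on the level rear floor
- nut7: Square steel nut, 20 x 20 x 10 mm, 22 g, origin at the centre of its underside; number 7 of 7 in single file, counted from the bin's mouth; it starts on the level rear floor
- spool: Bystander: spool of copper wire, 64 mm across, 58 mm high, standing; origin at its underside
- jar: Bystander: closed glass jar, 72 mm across, 85 mm high; origin at its underside
- marker: Bystander: black marker pen lying, 130 mm long (along x), 14 mm thick; origin at its underside
- driver: Bystander: screwdriver lying along its x; origin at its underside
- pliers: Bystander: red-handled pliers lying, handles towards -x, 165 mm long; origin at its underside
There are look-alikes about, which are no part of the job. Leave any red look-alike of the bin alone.

How it is judged:
On the way, in this order (a step that is already met when the one before it is completed fails the run):
1. the bin stands on the bench fully out of the rack, let go, with all seven nuts in it (x of bin_tail in the frame of rack below -0.085 m and height (world z) of bin below 0.006 m and angle between bin's own z axis and vertical below 0.06 rad and linear speed of bin below 0.02 m/s and contact force between the fingers and bin below 0.05 N and x of nut1 in the frame of bin between -0.11 and 0.07 m and y of nut1 in the frame of bin between -0.016 and 0.016 m and z of nut1 in the frame of bin between -0.002 and 0.036 m and x of nut2 in the frame of bin between -0.11 and 0.07 m and y of nut2 in the frame of bin between -0.016 and 0.016 m and z of nut2 in the frame of bin between -0.002 and 0.036 m and x of nut3 in the frame of bin between -0.11 and 0.07 m and y of nut3 in the frame of bin between -0.016 and 0.016 m and z of nut3 in the frame of bin between -0.002 and 0.036 m and x of nut4 in the frame of bin between -0.11 and 0.07 m and y of nut4 in the frame of bin between -0.016 and 0.016 m and z of nut4 in the frame of bin between -0.002 and 0.036 m and x of nut5 in the frame of bin between -0.11 and 0.07 m and y of nut5 in the frame of bin between -0.016 and 0.016 m and z of nut5 in the frame of bin between -0.002 and 0.036 m and x of nut6 in the frame of bin between -0.11 and 0.07 m and y of nut6 in the frame of bin between -0.016 and 0.016 m and z of nut6 in the frame of bin between -0.002 and 0.036 m and x of nut7 in the frame of bin between -0.11 and 0.07 m and y of nut7 in the frame of bin between -0.016 and 0.016 m and z of nut7 in the frame of bin between -0.002 and 0.036 m), for 0.2 s.
2. the bin is held by its tail block and tipped while the first nut is in the dish and the last is still in the bin (x of nut1 in the frame of dish between -0.075 and 0.075 m and y of nut1 in the frame of dish between -0.075 and 0.075 m and height (world z) of nut1 below 0.04 m and x of nut7 in the frame of bin between -0.11 and 0.07 m and y of nut7 in the frame of bin between -0.016 and 0.016 m and z of nut7 in the frame of bin between -0.002 and 0.036 m and angle between bin's own z axis and vertical above 0.08 rad and contact force between the fingers and bin above 1 N and distance between the grasp point and bin_tail below 0.05 m), for 0.1 s.
At the end, for the whole second after the job is handed in: nuts 1 to 3 lie in the dish, nut 4 lies in the dish or in the bin, nuts 5 to 7 lie in the bin; the bin stands on the bench (underside within 6 mm of it, level to 0.06 rad), with the middle of its tail block in front of the rack; all are at rest (x of nut1 in the frame of dish between -0.075 and 0.075 m and y of nut1 in the frame of dish between -0.075 and 0.075 m and height (world z) of each of nut1, nut2, nut3 below 0.04 m and x of nut2 in the frame of dish between -0.075 and 0.075 m and y of nut2 in the frame of dish between -0.075 and 0.075 m and x of nut3 in the frame of dish between -0.075 and 0.075 m and y of nut3 in the frame of dish between -0.075 and 0.075 m and ((x of nut4 in the frame of dish between -0.075 and 0.075 m and y of nut4 in the frame of dish between -0.075 and 0.075 m and height (world z) of nut4 below 0.04 m) or (x of nut4 in the frame of bin between -0.11 and 0.07 m and y of nut4 in the frame of bin between -0.016 and 0.016 m and z of nut4 in the frame of bin between -0.002 and 0.036 m)) and x of nut5 in the frame of bin between -0.11 and 0.07 m and y of nut5 in the frame of bin between -0.016 and 0.016 m and z of nut5 in the frame of bin between -0.002 and 0.036 m and x of nut6 in the frame of bin between -0.11 and 0.07 m and y of nut6 in the frame of bin between -0.016 and 0.016 m and z of nut6 in the frame of bin between -0.002 and 0.036 m and x of nut7 in the frame of bin between -0.11 and 0.07 m and y of nut7 in the frame of bin between -0.016 and 0.016 m and z of nut7 in the frame of bin between -0.002 and 0.036 m and height (world z) of bin below 0.006 m and angle between bin's own z axis and vertical below 0.06 rad and linear speed of bin below 0.02 m/s and x of bin_tail in the frame of rack below -0.085 m and linear speed of each of nut1, nut2, nut3, nut4, nut5, nut6, nut7 below 0.03 m/s); the robot touches nothing.
It fails at once if the bin is tipped with its mouth more than 130 mm above the bench (nuts dropped from a height) (angle between bin's own z axis and vertical above 0.2 rad and height (world z) of bin_mouth above 0.13 m).
It fails at once if a bystander (spool, jar, marker, screwdriver or pliers) is shifted by more than 30 mm (distance of any of spool, jar, marker, driver, pliers from where it was at the start of the episode above 0.03 m).
It also fails if it takes over 72 s, if anything falls off the work surface, if the arm or the gripper's body presses on something with over 40 N, if the wrist force passes 120 N, or if a joint passes its speed limit or range.

## Working session

There is one attempt and no reset: what is moved stays moved. The work goes in short steps, Python scripts to look and compute and a tool call to move; the robot and the scene stay as the last step left them, time stands still between calls to the robot, and variables do not carry over. Pictures are saved under pics/ and viewed, at most 13 in all, crops included, and the job is handed in when it is done.

Besides the shell and the picture viewer there is one more tool, called after "Emit:" by a JSON object that holds its "api" and its "payload", one argument or row to a line. move_arm: Moves the arm, as the interface text tells. Its arguments: {"type":"object","properties":{"targets":{"type":"array","items":{"type":"array"}},"squeeze":{"type":"number"}},"required":["targets"]}

```bash
mkdir -p pics; cat > h.py <<'E'
import numpy as np, cv2
from workcell import env
from scipy.spatial.transform import Rotation as R
def shot(n,save=None):
    p=env.read_camera(n)
    if save: cv2.imwrite('pics/'+save+'.png',p['pixels'][:,:,::-1])
    return p
def tool():
    s=env.get_state(); q=s['orientation']
    return np.array(s['tcp_pos']),R.from_quat([q[1],q[2],q[3],q[0]])
E
python3 - <<'E'
from h import *
np.set_printoptions(precision=3,suppress=True)
t=shot('top','top1'); s=shot('side','side1')
for n in ['bin','bin_mouth','bin_bend','bin_tail','rack','dish','nut1','spool','jar','marker','driver','pliers']:
    for nm,p in (('top',t),('side',s)):
        print(n,nm,[(np.array(d['centre']),round(d['confidence'],2)) for d in env.landmark_of(n,p)[:4]])
p,r=tool(); print(p,r.as_matrix(),env.get_state()['clock'])
E
```

```text
bin top [(array([0.23 , 0.358, 0.001]), 0.93), (array([ 0.263, -0.219,  0.002]), 0.75), (array([ 0.657, -0.346, -0.003]), 0.73), (array([ 0.517,  0.279, -0.001]), 0.71)]
bin side [(array([ 0.264, -0.221,  0.001]), 0.82), (array([0.229, 0.355, 0.003]), 0.73)]
bin_mouth top [(array([ 0.192, -0.285,  0.006]), 0.58), (array([0.493, 0.191, 0.004]), 0.57), (array([0.145, 0.305, 0.007]), 0.57)]
bin_mouth side [(array([ 0.194, -0.285,  0.007]), 0.86), (array([0.493, 0.186, 0.003]), 0.74), (array([0.145, 0.304, 0.004]), 0.7)]
bin_bend top [(array([0.208, 0.346, 0.011]), 0.74), (array([ 0.242, -0.234,  0.01 ]), 0.64), (array([0.512, 0.257, 0.01 ]), 0.54)]
bin_bend side [(array([ 0.243, -0.231,  0.012]), 0.62), (array([0.204, 0.347, 0.011]), 0.59), (array([0.577, 0.331, 0.   ]), 0.3)]
bin_tail top [(array([ 0.333, -0.157,  0.031]), 0.96), (array([0.307, 0.405, 0.029]), 0.8), (array([0.516, 0.26 , 0.01 ]), 0.73)]
bin_tail side [(array([0.309, 0.402, 0.03 ]), 0.66), (array([ 0.331, -0.154,  0.033]), 0.6)]
rack top [(array([0.58 , 0.331, 0.002]), 0.62)]
rack side [(array([0.577, 0.327, 0.001]), 0.
[... 325 characters left out ...]
, 0.6), (array([ 0.742, -0.183,  0.003]), 0.6)]
spool side [(array([ 0.751, -0.005,  0.001]), 0.75)]
jar top [(array([ 0.654, -0.348, -0.003]), 0.75)]
jar side [(array([ 0.662, -0.347,  0.001]), 0.77)]
marker top [(array([ 0.39 ,  0.225, -0.002]), 0.63), (array([ 0.746, -0.181, -0.001]), 0.33)]
marker side [(array([0.387, 0.221, 0.002]), 0.84)]
driver top [(array([ 0.429, -0.436,  0.   ]), 0.8), (array([ 0.657, -0.348, -0.001]), 0.43)]
driver side [(array([ 0.429, -0.442, -0.002]), 0.68)]
pliers top [(array([ 0.746, -0.182,  0.002]), 0.64)]
pliers side [(array([ 0.749, -0.183,  0.001]), 0.71)]
[ 0.169 -0.55   0.208] [[ 0.956  0.294 -0.   ]
 [ 0.294 -0.956 -0.   ]
 [-0.     0.    -1.   ]] 1.3
```

View pics/top1.png

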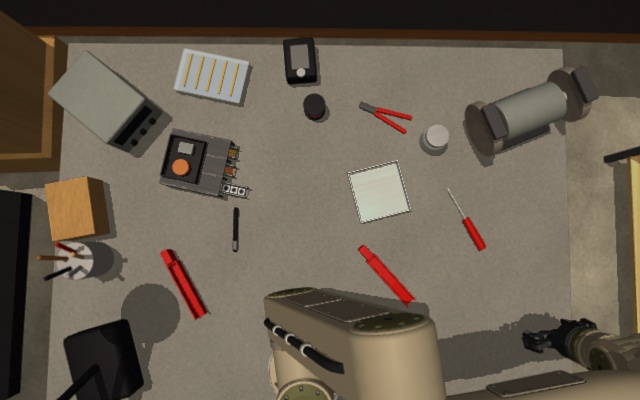

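View pics/side1.png

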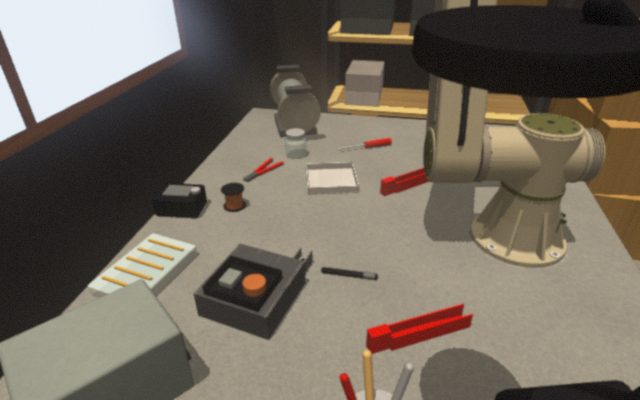

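The top view shows the rack at about (200,163), with the bin sticking out to the lower right and its mouth at about (240,191), nuts visible. The marker lies at (236,208)–(236,250), close to the mouth. The dish is at (379,192), and the red look-alikes are at (184,284) and (386,274). The side view agrees.

```bash
cat >> h.py <<'E'
def ray(p,uv):
    f=200/np.tan(np.radians(p['fovy'])/2); K=np.array([[f,0,p['cx']],[0,f,p['cy']],[0,0,1.]])
    n=cv2.undistortPoints(np.array(uv,float).reshape(-1,1,2),K,np.array(p['dist_coeffs'],float)).reshape(-1,2)
    d=np.c_[n[:,0],-n[:,1],-np.ones(len(n))]
    if 'extrinsics' in p: M=np.linalg.inv(np.array(p['extrinsics']))
    else:
        t,r=tool() if 'T' not in p else p['T']; T=np.eye(4); T[:3,:3]=r.as_matrix(); T[:3,3]=t; M=T@np.array(p['mount'])
    return M[:3,3],d@M[:3,:3].T
def atz(p,uv,z):
    o,d=ray(p,uv); return o+d*((z-o[2])/d[:,2])[:,None]
def rectz(p,mask,z):
    c,_=cv2.findContours(mask.astype('uint8'),cv2.RETR_EXTERNAL,cv2.CHAIN_APPROX_NONE)
    c=max(c,key=cv2.contourArea).reshape(-1,2)
    return cv2.boxPoints(cv2.minAreaRect((atz(p,c,z)[:,:2]*1000).astype('float32')))
def go(pos,yaw,tip=0):
    """delta rows to TCP pos, tool down, tool x at yaw deg; tip deg = bin mouth down"""
    t,r=tool(); y=np.radians(yaw)
    X=np.array([np.cos(y),np.sin(y),0]); Z=np.array([0,0,-1.]); Y=np.cross(Z,X)
    G=R.from_matrix(np.c_[X,Y,Z])*R.from_euler('y',-tip,degrees=True)
    print('d',np.round(r.inv().apply(np.array(pos)-t)*1000,1),'turn',np.round((r.inv()*G).as_rotvec(degrees=True)/10,3))
E
python3 - <<'E'
from h import *
np.set_printoptions(precision=1,suppress=True)
t=shot('top')
for n,z in [('marker',.007),('dish',.025),('rack',.062),('bin',.036)]:
    for d in env.regions_of(n,t)[:4]:
        print(n,d['confidence'],rectz(t,d['mask'],z).tolist())
go([.45,-.3,.25],30); go([.497,.2,.2],75)
E
```

```text
marker 0.68 [[329.5794982910156, 227.2315216064453], [329.6117248535156, 210.9994659423828], [456.4064025878906, 211.2513885498047], [456.3741760253906, 227.4834442138672]]
marker 0.67 [[483.3497619628906, 260.34326171875], [652.3617553710938, 226.20916748046875], [691.06640625, 417.85162353515625], [522.0543823242188, 451.9857177734375]]
dish 0.69 [[411.96990966796875, -139.1478271484375], [454.04931640625, -287.55657958984375], [601.8094482421875, -245.66107177734375], [559.7300415039062, -97.2523193359375]]
rack 0.62 [[475.6067810058594, 248.1969757080078], [641.483642578125, 213.50526428222656], [680.29052734375, 399.0587158203125], [514.4136962890625, 433.75042724609375]]
bin 0.92 [[182.36166381835938, -273.44598388671875], [206.41531372070312, -298.2824401855469], [358.2180480957031, -151.26416015625], [334.1643981933594, -126.42770385742188]]
bin 0.61 [[479.7862854003906, 180.94329833984375], [510.6770324707031, 173.67361450195312], [526.640625, 241.50692749023438], [495.7498474121094, 248.776611328125]]
bin 0.59 [[137.4892120361328, 319.4750061035156], [159.5966339111328, 281.7206115722656], [343.59832763671875, 389.4644470214844], [321.49090576171875, 427.2188415527344]]
d [ 341.8 -155.9  -42.4] turn [ 0.   0.  -1.3]
d [ 533.8 -619.9    7.5] turn [ 0.   0.  -5.8]
```

Emit:
{"api": "move_arm", "payload": {
  "targets": [
    [[60, -28, -8], [0, 0, -0.3], -0.2],
    [[120, -56, -16], [0, 0, -0.6], -0.2],
    [[180, -84, -24], [0, 0, -0.9], -0.2],
    [[240, -120, -32], [0, 0, -1.2], -0.2],
    [[300, -150, -40], [0, 0, -1.3], -0.2]
  ]
}}

```text
clock: 2.17
tcp_pos: [0.3949, -0.3341, 0.2451]
orientation: [0.0, 0.966, 0.26, 0.0]
wrist_force: [1.8, -1.0, -0.2]
finger_gap: 0.0517
grip_force: 0.0
```

```bash
python3 -c "
from h import *
go([.495,.19,.2],77.5); print(tool()[0],env.get_state()['clock'],env.get_state()['finger_gap'])"
```

```text
d [ 349.8 -403.    44.8] turn [ 4.000e-03  1.000e-03 -4.735e+00]
[ 0.39489896 -0.33412172  0.24507236] 2.175 0.051677519976399446
```

Emit:
{"api": "move_arm", "payload": {
  "targets": [
    [[40, -46, 5], [0, 0, -0.6], -0.2],
    [[80, -92, 10], [0, 0, -1.2], -0.2],
    [[120, -138, 15], [0, 0, -1.8], -0.2],
    [[160, -184, 20], [0, 0, -2.4], -0.2],
    [[200, -230, 25], [0, 0, -3.0], -0.2]
  ]
}}

```text
clock: 2.8
tcp_pos: [0.4516, -0.0345, 0.2198]
orientation: [0.0, 0.865, 0.502, 0.0]
wrist_force: [1.1, -0.6, 0.7]
finger_gap: 0.0513
grip_force: 0.0
```

Emit:
{"api": "move_arm", "payload": {
  "targets": [
    [[-48, -39, 5], [0, 0, -0.6], -0.2],
    [[-96, -78, 10], [0, 0, -1.2], -0.2],
    [[0, 0, 0], [0, 0, 0], -0.2]
  ]
}}

```text
clock: 3.18
tcp_pos: [0.3767, -0.0623, 0.2122]
orientation: [-0.003, 0.857, 0.515, -0.003]
wrist_force: [2.6, -0.7, 1.2]
finger_gap: 0.0516
grip_force: 0.0
```

```bash
python3 -c "
from h import *
go([.495,.19,.2],77.5); print(tool()[0],env.get_state()['clock'],env.get_state()['finger_gap'])"
```

```text
d [278.3 -14.   11.5] turn [-0.048  0.009 -1.553]
[ 0.37666287 -0.06228631  0.21217899] 3.175 0.05162580512936772
```

Emit:
{"api": "move_arm", "payload": {
  "targets": [
    [[56, -3, 2], [0, 0, -0.3], -0.2],
    [[112, -6, 4], [0, 0, -0.6], -0.2],
    [[168, -9, 6], [0, 0, -1.0], -0.2],
    [[224, -12, 8], [0, 0, -1.3], -0.2],
    [[278, -14, 11], [-0.05, 0, -1.55], -0.2]
  ]
}}

```text
clock: 3.8
tcp_pos: [0.5045, 0.1936, 0.2034]
orientation: [0.004, 0.776, 0.63, 0.003]
wrist_force: [0.4, -0.2, 0.1]
finger_gap: 0.0514
grip_force: 0.0
```

Emit:
{"api": "move_arm", "payload": {
  "targets": [
    [[0, 0, 0], [0, 0, 0], -0.2],
    [[0, 0, 0], [0, 0, 0], -0.2]
  ]
}}

```text
clock: 4.05
tcp_pos: [0.5032, 0.1917, 0.2031]
orientation: [0.004, 0.777, 0.63, 0.002]
wrist_force: [0.8, -0.3, 0.7]
finger_gap: 0.0513
grip_force: 0.0
```

```bash
python3 - <<'E'
from h import *
np.set_printoptions(precision=4,suppress=True)
print(tool()[0]); T=tool(); w=shot('wrist','w1'); w['T']=T
for n in ['bin_mouth','bin_bend','rack','marker','bin']:
    print(n,[(np.array(d['centre']),d['confidence']) for d in env.landmark_of(n,w)[:3]])
for n,z in [('bin',.036),('marker',.007)]:
    for d in env.regions_of(n,w)[:2]: print(n,d['confidence'],rectz(w,d['mask'],z))
E
```

```text
[0.5032 0.1917 0.2031]
bin_mouth [(array([0.4951, 0.1865, 0.007 ]), 0.79)]
bin_bend [(array([0.5074, 0.2598, 0.0082]), 0.95)]
rack [(array([ 0.5807,  0.3303, -0.0006]), 0.94)]
marker [(array([ 0.3892,  0.2195, -0.0016]), 0.94)]
bin [(array([0.2327, 0.3573, 0.0013]), 0.9)]
bin 0.96 [[479.9249 189.9579]
 [510.3891 183.6444]
 [524.0242 249.4373]
 [493.56   255.7508]]
bin 0.75 [[190.8135 350.9457]
 [217.8127 305.3215]
 [350.2282 383.6817]
 [323.2289 429.3059]]
marker 0.9 [[323.5041 210.6746]
 [454.5904 210.6351]
 [454.5954 227.0112]
 [323.509  227.0506]]
```

View pics/w1.png

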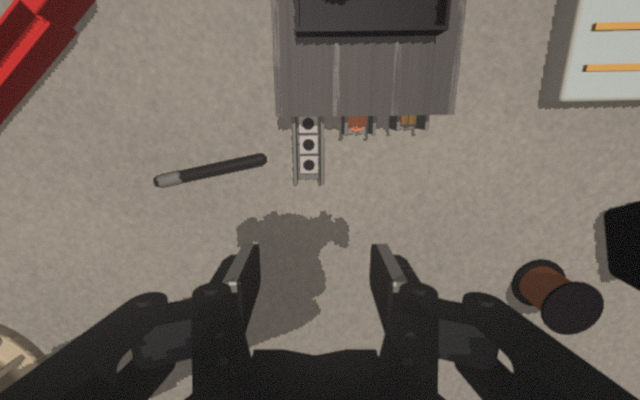

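The wrist view shows the bin straight with three nuts on its spout at (308,125–165) and its mouth at (308,183). The marker tip is at (262,158), so I'll narrow the fingers before going down.

```bash
python3 -c "
from h import *
go([.4977,.1995,.06],78); go([.4977,.1995,.005],78)"
```

```text
d [  7.2  -8.9 143.6] turn [ 0.052  0.006 -0.004]
d [  7.2  -9.4 198.6] turn [ 0.052  0.006 -0.004]
```

Emit:
{"api": "move_arm", "payload": {
  "targets": [
    [[7, -9, 45], [0.05, 0, 0], -0.06],
    [[7, -9, 95], [0.05, 0, 0], -0.06],
    [[7, -9, 135], [0.05, 0, 0], -0.06],
    [[7, -9, 150], [0.05, 0, 0], -0.06],
    [[7, -9, 150], [0.05, 0, 0], -0.06]
  ]
}}

```text
clock: 5.08
tcp_pos: [0.4972, 0.1997, 0.053]
orientation: [0.0, 0.777, 0.629, -0.001]
wrist_force: [0.8, -0.1, 0.4]
finger_gap: 0.0452
grip_force: 0.0
```

```bash
python3 -c "
from h import *
go([.4977,.1995,.005],78); print(tool()[0],env.get_state()['finger_gap'])"
```

```text
d [-0.   0.6 48. ] turn [-0.007  0.011  0.001]
[0.49720362 0.1997322  0.05300048] 0.045233669149025
```

Emit:
{"api": "move_arm", "payload": {
  "targets": [
    [[0, 0, 20], [0, 0, 0], -0.06],
    [[0, 0, 38], [0, 0, 0], -0.06],
    [[0, 0, 48], [0, 0, 0], -0.06],
    [[0, 0, 48], [0, 0, 0], -0.06],
    [[0, 0, 48], [0, 0, 0], 0.1]
  ],
  "squeeze": 30
}}

```text
clock: 5.7
tcp_pos: [0.4985, 0.2002, 0.0064]
orientation: [0.001, 0.777, 0.629, 0.0]
wrist_force: [-0.8, 0.2, -0.5]
finger_gap: 0.0388
grip_force: 0.0
```

Emit:
{"api": "move_arm", "payload": {
  "targets": [
    [[0, 0, 0], [0, 0, 0], 0.3],
    [[0, 0, 0], [0, 0, 0], 0.5],
    [[0, 0, 0], [0, 0, 0], 0.5],
    [[0, 0, 0], [0, 0, 0], 0.5]
  ]
}}

```text
clock: 6.2
tcp_pos: [0.4985, 0.2002, 0.0065]
orientation: [0.001, 0.777, 0.629, 0.0]
wrist_force: [-0.5, -0.9, 6.1]
finger_gap: 0.0309
grip_force: 29.8
```

```bash
python3 -c "
from h import *
t=tool()[0];a=np.radians(78);go(t-np.r_[.2*np.cos(a),.2*np.sin(a),0],78); print(t,env.get_state()['finger_gap'])"
```

```text
d [-2.e+02 -1.e-01  1.e-01] turn [0.011 0.002 0.002]
[0.49851717 0.20015667 0.00649162] 0.030893471862832148
```

Emit:
{"api": "move_arm", "payload": {
  "targets": [
    [[-5, 0, 0], [0, 0, 0], 0.5],
    [[-15, 0, 0], [0, 0, 0], 0.5],
    [[-27, 0, 0], [0, 0, 0], 0.5],
    [[-40, 0, 0], [0, 0, 0], 0.5],
    [[-53, 0, 0], [0, 0, 0], 0.5]
  ]
}}

```text
clock: 6.82
tcp_pos: [0.4879, 0.1484, 0.0065]
orientation: [0.001, 0.777, 0.63, 0.001]
wrist_force: [0.4, 3.3, 6.8]
finger_gap: 0.0304
grip_force: 29.9
```

Emit:
{"api": "move_arm", "payload": {
  "targets": [
    [[-13, 0, 0], [0, 0, 0], 0.5],
    [[-26, 0, 0], [0, 0, 0], 0.5],
    [[-39, 0, 0], [0, 0, 0], 0.5],
    [[-52, 0, 0], [0, 0, 0], 0.5],
    [[-65, 0, 0], [0, 0, 0], 0.5]
  ]
}}

```text
clock: 7.45
tcp_pos: [0.4743, 0.0846, 0.0064]
orientation: [0.001, 0.777, 0.63, 0.001]
wrist_force: [1.4, 2.3, 5.8]
finger_gap: 0.0311
grip_force: 29.9
```

Emit:
{"api": "move_arm", "payload": {
  "targets": [
    [[-13, 0, 0], [0, 0, 0], 0.5],
    [[-26, 0, 0], [0, 0, 0], 0.5],
    [[-39, 0, 0], [0, 0, 0], 0.5],
    [[-52, 0, 0], [0, 0, 0], 0.5],
    [[-62, 0, 0], [0, 0, 0], 0.5]
  ]
}}

```text
clock: 8.07
tcp_pos: [0.4613, 0.0238, 0.0064]
orientation: [0.001, 0.777, 0.629, 0.001]
wrist_force: [1.0, 4.4, 7.1]
finger_gap: 0.0308
grip_force: 29.9
```

Emit:
{"api": "move_arm", "payload": {
  "targets": [
    [[-6, 0, 0], [0, 0, 0], 0.5],
    [[-9, 0, 0], [0, 0, 0], 0.5],
    [[-10, 0, 0], [0, 0, 0], 0.5],
    [[-10, 0, 0], [0, 0, 0], 0.5]
  ]
}}

```text
clock: 8.57
tcp_pos: [0.4592, 0.0141, 0.0065]
orientation: [0.001, 0.777, 0.629, 0.001]
wrist_force: [1.3, 3.2, 6.7]
finger_gap: 0.0307
grip_force: 29.9
```

```bash
python3 - <<'E'
from h import *
np.set_printoptions(precision=4,suppress=True)
s=env.get_state(); print(s['clock'],s['tcp_pos'],s['finger_gap'],s['wrist_force'])
w=shot('side','s2'); t=shot('top')
for n in ['bin_mouth','bin_bend','bin_tail']:
  for p in (w,t):
    print(n,[(np.array(d['centre']),d['confidence']) for d in env.landmark_of(n,p)[:4] if abs(d['centre'][0]-.47)<.08])
E
```

```text
8.575 [0.4592 0.0141 0.0065] 0.030681680000961307 [1.2581 3.2384 6.652 ]
bin_mouth []
bin_mouth []
bin_bend [(array([0.4689, 0.0672, 0.0121]), 0.79), (array([0.4699, 0.0644, 0.0082]), 0.49)]
bin_bend []
bin_tail [(array([0.4952, 0.1886, 0.0271]), 0.67), (array([0.4681, 0.0707, 0.0143]), 0.22)]
bin_tail [(array([0.4965, 0.185 , 0.0299]), 0.47)]
```

View pics/s2.png

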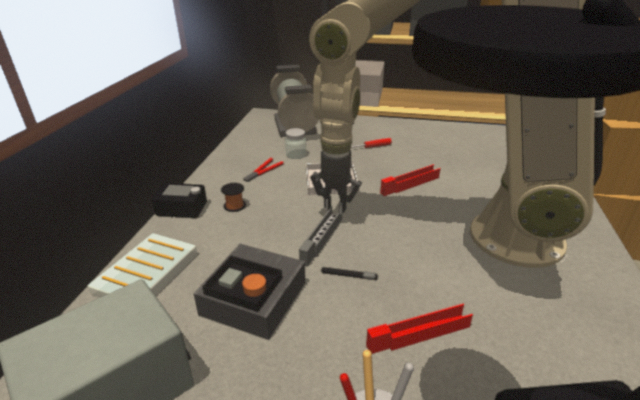

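The side view shows the bin fully out at (322,235) with nuts in it, the rack clear behind at (255,295), and the marker undisturbed. I'll let go next.

Emit:
{"api": "move_arm", "payload": {
  "targets": [
    [[0, 0, 0], [0, 0, 0], 0.2],
    [[0, 0, 0], [0, 0, 0], 0.0],
    [[0, 0, 0], [0, 0, 0], -0.06],
    [[0, 0, 0], [0, 0, 0], -0.06]
  ]
}}

```text
clock: 9.48
tcp_pos: [0.4579, 0.014, 0.0053]
orientation: [0.0, 0.777, 0.629, -0.001]
wrist_force: [-0.6, -0.4, -0.7]
finger_gap: 0.0451
grip_force: 0.0
```

Emit:
{"api": "move_arm", "payload": {
  "targets": [
    [[0, 0, -8], [0, 0, 0], -0.06],
    [[0, 0, -28], [0, 0, 0], -0.06],
    [[0, 0, -55], [0, 0, 0], -0.06],
    [[0, 0, -78], [0, 0, 0], -0.06],
    [[0, 0, -80], [0, 0, 0], -0.06]
  ]
}}

```text
clock: 10.1
tcp_pos: [0.4598, 0.014, 0.0875]
orientation: [0.002, 0.777, 0.63, 0.001]
wrist_force: [0.1, 0.4, -0.0]
finger_gap: 0.0455
grip_force: 0.0
```

Emit:
{"api": "move_arm", "payload": {
  "targets": [
    [[40, 0, -10], [0, 0, 0], 0.05],
    [[80, 0, -30], [0, 0, 0], 0.05],
    [[100, 0, -50], [0, 0, 0], 0.05],
    [[110, 0, -70], [0, 0, 0], 0.05],
    [[110, 0, -70], [0, 0, 0], 0.05]
  ]
}}

```text
clock: 10.72
tcp_pos: [0.4818, 0.1225, 0.1558]
orientation: [0.001, 0.777, 0.63, 0.0]
wrist_force: [0.4, -0.4, -0.3]
finger_gap: 0.0406
grip_force: 0.0
```

```bash
python3 - <<'E'
from h import *
np.set_printoptions(precision=4,suppress=True)
T=tool(); print(T[0],env.get_state()['wrist_force']); w=shot('wrist','w3'); w['T']=T
for n in ['bin_mouth','bin_bend','bin_tail','nut1']:
    print(n,[(np.array(d['centre']),d['confidence']) for d in env.landmark_of(n,w)[:4]])
for d in env.regions_of('bin',w)[:1]: print(d['confidence'],rectz(w,d['mask'],.036))
E
```

```text
[0.4818 0.1225 0.1558] [ 0.3712 -0.3785 -0.2793]
bin_mouth [(array([0.4539, 0.0012, 0.0046]), 0.73)]
bin_bend [(array([0.4688, 0.0738, 0.0114]), 0.76)]
bin_tail [(array([0.4983, 0.1887, 0.0272]), 0.91)]
nut1 [(array([0.4779, 0.1083, 0.0104]), 0.94), (array([0.4839, 0.1277, 0.0116]), 0.94), (array([0.4746, 0.0854, 0.0096]), 0.92), (array([0.4579, 0.0221, 0.0041]), 0.88)]
0.87 [[439.6033   5.4534]
 [471.3319  -1.1444]
 [513.8779 203.4561]
 [482.1493 210.054 ]]
```

View pics/w3.png

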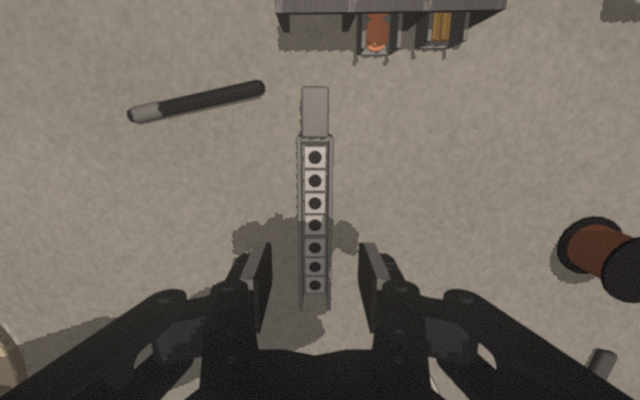

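All seven nuts sit in file in the bin at (315,157–285), the tail block is free at (315,110), and the marker is undisturbed. Now I'll grip the tail.

```bash
python3 -c "
from h import *
go([.496,.189,.07],78.3); go([.496,.189,.008],78.3)"
```

```text
d [69.7  1.5 84.2] turn [-0.011  0.011 -0.033]
d [ 69.8   1.6 146.2] turn [-0.011  0.011 -0.033]
```

Emit:
{"api": "move_arm", "payload": {
  "targets": [
    [[35, 1, 20], [0, 0, 0], 0.05],
    [[70, 1.5, 50], [0, 0, 0], 0.05],
    [[70, 1.5, 85], [0, 0, -0.03], 0.05],
    [[70, 1.5, 120], [0, 0, -0.03], 0.05],
    [[70, 1.5, 140], [0, 0, -0.03], 0.05]
  ]
}}

```text
clock: 11.65
tcp_pos: [0.4952, 0.1892, 0.0127]
orientation: [-0.0, 0.775, 0.631, -0.002]
wrist_force: [0.3, 0.5, -0.1]
finger_gap: 0.0406
grip_force: 0.0
```

Emit:
{"api": "move_arm", "payload": {
  "targets": [
    [[0, 0, 6], [0, 0, 0], 0.05],
    [[0, 0, 6], [0, 0, 0], 0.2],
    [[0, 0, 6], [0, 0, 0], 0.4],
    [[0, 0, 6], [0, 0, 0], 0.6],
    [[0, 0, 6], [0, 0, 0], 0.7]
  ],
  "squeeze": 60
}}

```text
clock: 12.28
tcp_pos: [0.4981, 0.1901, 0.0106]
orientation: [0.001, 0.775, 0.631, 0.001]
wrist_force: [-0.3, 0.6, 5.6]
finger_gap: 0.0206
grip_force: 59.6
```

Emit:
{"api": "move_arm", "payload": {
  "targets": [
    [[0, 0, 0], [0, 0, 0], 0.7],
    [[0, 0, 0], [0, 0, 0], 0.7]
  ]
}}

```text
clock: 12.52
tcp_pos: [0.4981, 0.1901, 0.0106]
orientation: [0.001, 0.775, 0.632, 0.001]
wrist_force: [-0.6, -1.1, 6.5]
finger_gap: 0.0206
grip_force: 59.6
```

```bash
python3 - <<'E'
from h import *
# bin frame in tool: tool x=bin x. mouth 192mm ahead of tail at same yaw. plan
t,r=tool(); print(t, r.as_matrix()[:,0])
X=r.as_matrix()[:,0]; X[2]=0; X/=np.linalg.norm(X)
tip=t-np.array([0,0,0.0])
m=np.array([.502,-.165,0])  # mouth xy target in dish
p=m+.19*X; p[2]=t[2]+.05
go(t+[0,0,.05],np.degrees(np.arctan2(X[1],X[0]))); go(p,np.degrees(np.arctan2(X[1],X[0])))
E
```

```text
[0.49807354 0.19006597 0.01058267] [ 2.02395463e-01  9.79303820e-01 -3.21783157e-04]
d [ -0.    0.1 -50. ] turn [0.014 0.002 0.   ]
d [-156.9   75.8  -49.8] turn [0.014 0.002 0.   ]
```

Emit:
{"api": "move_arm", "payload": {
  "targets": [
    [[0, 0, 0], [0, 0, 0], 0.7],
    [[0, 0, -4], [0, 0, 0], 0.7],
    [[0, 0, -12], [0, 0, 0], 0.7],
    [[0, 0, -22], [0, 0, 0], 0.7],
    [[0, 0, -32], [0, 0, 0], 0.7]
  ],
  "squeeze": 100
}}

```text
clock: 13.15
tcp_pos: [0.4969, 0.1899, 0.0419]
orientation: [0.0, 0.775, 0.632, -0.001]
wrist_force: [0.8, 0.1, -3.6]
finger_gap: 0.0191
grip_force: 98.0
```

Emit:
{"api": "move_arm", "payload": {
  "targets": [
    [[0, 0, -8], [0, 0, 0], 0.7],
    [[0, 0, -12], [0, 0, 0], 0.7],
    [[0, 0, -12], [0, 0, 0], 0.7]
  ]
}}

```text
clock: 13.52
tcp_pos: [0.4972, 0.19, 0.0536]
orientation: [0.001, 0.775, 0.632, -0.0]
wrist_force: [-1.2, 0.3, -3.8]
finger_gap: 0.0194
grip_force: 98.0
```

```bash
python3 - <<'E'
from h import *
np.set_printoptions(precision=4,suppress=True)
s=env.get_state(); print(s['tcp_pos'],s['wrist_force'],s['ft_torque'],s['finger_gap'])
w=shot('side'); cv2.imwrite('pics/s4.png',cv2.resize(w['pixels'][130:290,200:440,::-1],None,fx=3,fy=3))
for n in ['bin_mouth','bin_bend']:
    print(n,[(np.array(d['centre']),d['confidence']) for d in env.landmark_of(n,w)[:3]])
E
```

```text
[0.4972 0.19   0.0536] [-1.1606  0.2779 -3.8214] [ 0.23   -0.1088  0.0006] 0.019380872768116956
bin_mouth [(array([0.1434, 0.3023, 0.0042]), 0.87), (array([ 0.1904, -0.284 ,  0.0066]), 0.85), (array([0.4569, 0.0018, 0.0447]), 0.55)]
bin_bend [(array([0.2054, 0.3468, 0.0131]), 0.97), (array([0.4694, 0.0677, 0.0573]), 0.8), (array([ 0.2472, -0.2307,  0.0122]), 0.57)]
```

View pics/s4.png

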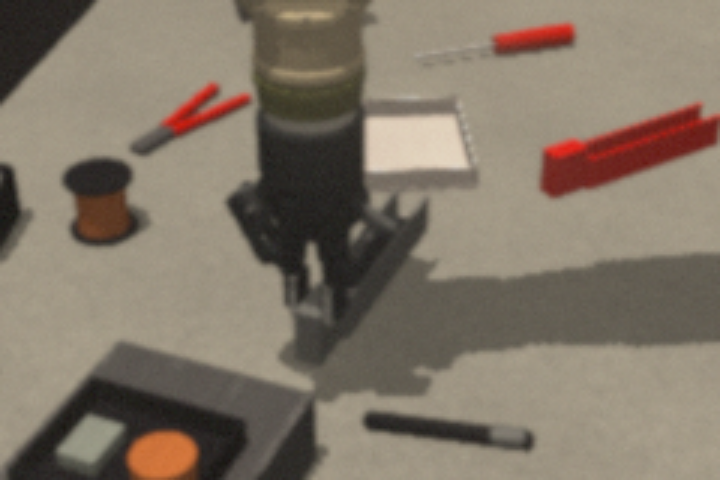

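The side view shows the bin lifted level, gripped by its tail at (315,330), and clear of the dish and marker. Now I'll carry it to the dish slowly.

Emit:
{"api": "move_arm", "payload": {
  "targets": [
    [[-4, 2, 0], [0, 0, 0], 0.7],
    [[-12, 6, 0], [0, 0, 0], 0.7],
    [[-24, 12, 0], [0, 0, 0], 0.7],
    [[-38, 19, 0], [0, 0, 0], 0.7],
    [[-52, 26, 0], [0, 0, 0], 0.7]
  ]
}}

```text
clock: 14.3
tcp_pos: [0.5122, 0.1323, 0.0533]
orientation: [0.0, 0.776, 0.631, -0.001]
wrist_force: [-0.7, 0.1, -2.7]
finger_gap: 0.0193
grip_force: 98.0
```

Emit:
{"api": "move_arm", "payload": {
  "targets": [
    [[-14, 7, 0], [0, 0, 0], 0.7],
    [[-28, 14, 0], [0, 0, 0], 0.7],
    [[-42, 21, 0], [0, 0, 0], 0.7],
    [[-56, 28, 0], [0, 0, 0], 0.7],
    [[-68, 34, 0], [0, 0, 0], 0.7]
  ]
}}

```text
clock: 14.92
tcp_pos: [0.5317, 0.0592, 0.0534]
orientation: [0.0, 0.775, 0.631, -0.001]
wrist_force: [-0.7, -0.7, -2.6]
finger_gap: 0.0193
grip_force: 98.0
```

Emit:
{"api": "move_arm", "payload": {
  "targets": [
    [[-12, 6, 0], [0, 0, 0], 0.7],
    [[-24, 12, 0], [0, 0, 0], 0.7],
    [[-34, 17, 0], [0, 0, 0], 0.7],
    [[-41, 20.5, 0], [0, 0, 0], 0.7],
    [[-46, 23, 0], [0, 0, 0], 0.7]
  ]
}}

```text
clock: 15.55
tcp_pos: [0.5447, 0.0102, 0.0534]
orientation: [0.0, 0.775, 0.631, -0.001]
wrist_force: [0.6, -0.1, -2.8]
finger_gap: 0.0194
grip_force: 98.0
```

```bash
cat >> h.py <<'E'
import json
def tipplan(M,yaw,tips,gp=(.192,.0)):
    """TCP pose for mouth-underside point M (m), tips deg. TCP in bin frame from mouth underside: x=.190,z=.0095"""
    y=np.radians(yaw); X=np.array([np.cos(y),np.sin(y),0])
    for a in tips:
        c,s=np.cos(np.radians(a)),np.sin(np.radians(a))
        xb=X*c+np.array([0,0,s]); zb=np.array([0,0,c])-X*s
        P=np.array(M)+.192*xb+.0105*zb
        t,r=tool(); Y=np.cross(-zb,xb)
        G=R.from_matrix(np.c_[xb,Y,-zb])
        print(a,np.round(r.inv().apply(P-t)*1000,1),np.round((r.inv()*G).as_rotvec(degrees=True)/10,2))
def look(p=None):
    p=p or shot('top')
    return [(np.round(d['centre'],3).tolist(),round(d['confidence'],2)) for d in env.landmark_of('nut1',p)]
E
python3 - <<'E'
from h import *
np.set_printoptions(precision=4,suppress=True)
s=env.get_state(); print(s['tcp_pos'],s['clock'])
p=shot('top','t5'); print(look(p))
for n in ['bin_mouth','bin_bend','bin_tail','dish']:
    print(n,[(np.array(d['centre']),d['confidence']) for d in env.landmark_of(n,p)[:4]])
t,r=tool(); X=r.as_matrix()[:,0]; M=t-.192*X; M[2]=.036; yaw=np.degrees(np.arctan2(X[1],X[0])); print(M,yaw)
tipplan(M,yaw,[0,2,4,6,8])
E
```

```text
[0.5447 0.0102 0.0534] 15.55
[([0.534, -0.031, 0.055], 0.62), ([0.516, -0.121, 0.052], 0.61), ([0.529, -0.051, 0.055], 0.61), ([0.515, -0.146, 0.046], 0.6), ([0.506, -0.158, 0.05], 0.53), ([0.52, -0.095, 0.054], 0.45), ([0.526, -0.075, 0.052], 0.36)]
bin_mouth [(array([ 0.1899, -0.2847,  0.0054]), 0.96), (array([ 0.5023, -0.1776,  0.042 ]), 0.73), (array([0.1472, 0.3047, 0.0018]), 0.58)]
bin_bend [(array([ 0.5195, -0.1101,  0.0536]), 0.87), (array([ 0.2393, -0.2333,  0.0138]), 0.75), (array([0.2077, 0.346 , 0.0127]), 0.61)]
bin_tail [(array([ 0.3322, -0.1568,  0.0294]), 0.81), (array([0.3054, 0.4036, 0.0287]), 0.76), (array([ 0.6569, -0.3442, -0.0036]), 0.73)]
dish [(array([ 0.5069, -0.1896, -0.0012]), 0.94)]
[ 0.5057 -0.1772  0.036 ] 78.34955362972747
0 [0.  0.  6.9] [-0.    0.01 -0.  ]
2 [-0.5  0.   0.3] [-0.    0.21 -0.  ]
4 [-1.2 -0.  -6.4] [-0.    0.41 -0.  ]
6 [ -2.2  -0.  -13.1] [-0.    0.61 -0.  ]
8 [ -3.4  -0.  -19.7] [-0.    0.81 -0.  ]
```

View pics/t5.png

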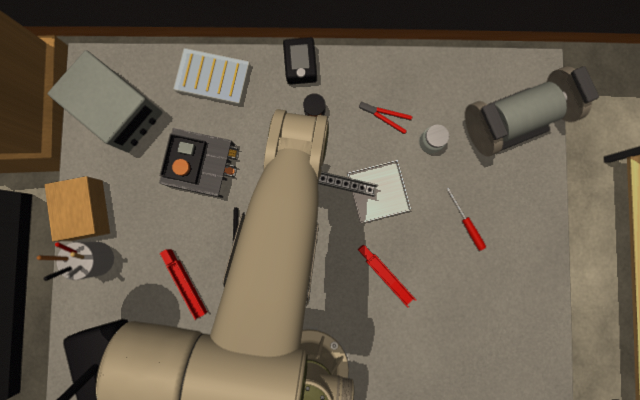

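The top view shows the bin's mouth over the dish at (375,190), all seven nuts aboard, and the bystanders in place. I'll start tipping.

Emit:
{"api": "move_arm", "payload": {
  "targets": [
    [[0, 0, 4], [0, 0.1, 0], 0.7],
    [[-0.5, 0, 0], [0, 0.2, 0], 0.7],
    [[-1, 0, -3], [0, 0.3, 0], 0.7],
    [[-1.2, 0, -6.5], [0, 0.4, 0], 0.7],
    [[-2.2, 0, -13], [0, 0.6, 0], 0.7]
  ]
}}

```text
clock: 16.48
tcp_pos: [0.5442, 0.0086, 0.0668]
orientation: [-0.033, 0.774, 0.631, 0.041]
wrist_force: [-0.9, -1.0, -2.1]
finger_gap: 0.0195
grip_force: 98.0
```

Emit:
{"api": "move_arm", "payload": {
  "targets": [
    [[-0.2, 0, -3.3], [0, 0.1, 0], 0.7],
    [[-0.2, 0, -3.3], [0, 0.1, 0], 0.7],
    [[-0.2, 0, -3.3], [0, 0.1, 0], 0.7]
  ]
}}

```text
clock: 16.85
tcp_pos: [0.544, 0.0078, 0.0697]
orientation: [-0.038, 0.774, 0.63, 0.047]
wrist_force: [-0.1, -0.1, -3.1]
finger_gap: 0.0195
grip_force: 98.0
```

```bash
cat >> h.py <<'E'
M0=np.array([.5057,-.1772,.036]); 
def status(tips):
    n=[x[0] for x in look()]
    s=env.get_state(); t,r=tool(); zb=-r.as_matrix()[:,2]; xb=r.as_matrix()[:,0]
    a=np.degrees(np.arcsin(xb[2])); m=t-.192*xb-.0105*zb
    print('tip',round(a,2),'mouth',np.round(m,3),'clk',s['clock'],'fz',round(s['wrist_force'][2],2))
    print('along bin mm from mouth:',sorted(round(float(np.dot(np.array(c)-m,xb)*1000)) for c in n), [c for c in n if np.dot(np.array(c)-m,xb)<.005])
    tipplan(M0,78.35,[round(a+d,1) for d in tips])
E
python3 -c "
from h import *
status([1,2,3])"
```

```text
tip 6.93 mouth [ 0.506 -0.177  0.036] clk 16.95 fz -2.9
along bin mm from mouth: [20, 34, 58, 81, 105] []
7.9 [-0.  -0.  -3.3] [-0.   0.1 -0. ]
8.9 [-0.3 -0.  -6.6] [-0.   0.2 -0. ]
9.9 [ -0.6  -0.  -10. ] [-0.   0.3 -0. ]
```

Emit:
{"api": "move_arm", "payload": {
  "targets": [
    [[-0.2, 0, -3.3], [0, 0.1, 0], 0.7],
    [[-0.2, 0, -3.3], [0, 0.1, 0], 0.7],
    [[-0.2, 0, -3.3], [0, 0.1, 0], 0.7]
  ]
}}

```text
clock: 17.32
tcp_pos: [0.544, 0.0072, 0.073]
orientation: [-0.044, 0.774, 0.63, 0.054]
wrist_force: [-0.4, -0.5, -2.2]
finger_gap: 0.0191
grip_force: 98.1
```

```bash
python3 -c "
from h import *
status([1])"
```

```text
tip 7.93 mouth [ 0.506 -0.177  0.036] clk 17.425 fz -2.46
along bin mm from mouth: [21, 35, 57, 83] []
8.9 [ 0.1 -0.2 -3.1] [-0.   0.1 -0. ]
```

Emit:
{"api": "move_arm", "payload": {
  "targets": [
    [[-0.2, 0, -3.3], [0, 0.1, 0], 0.7],
    [[-0.2, 0, -3.3], [0, 0.1, 0], 0.7],
    [[-0.2, 0, -3.3], [0, 0.1, 0], 0.7]
  ]
}}

```text
clock: 17.8
tcp_pos: [0.5439, 0.0065, 0.0763]
orientation: [-0.049, 0.773, 0.629, 0.06]
wrist_force: [-0.6, 0.5, -3.0]
finger_gap: 0.0195
grip_force: 98.1
```

```bash
python3 -c "
from h import *
status([1])"
```

```text
tip 8.92 mouth [ 0.506 -0.178  0.036] clk 17.9 fz -2.81
along bin mm from mouth: [16, 33, 58, 85] []
9.9 [ 0.1 -0.2 -3.2] [-0.   0.1 -0. ]
```

Emit:
{"api": "move_arm", "payload": {
  "targets": [
    [[-0.1, 0, -3.3], [0, 0.1, 0], 0.7],
    [[-0.1, 0, -3.3], [0, 0.1, 0], 0.7],
    [[-0.1, 0, -3.3], [0, 0.1, 0], 0.7]
  ]
}}

```text
clock: 18.27
tcp_pos: [0.5437, 0.0059, 0.0795]
orientation: [-0.055, 0.773, 0.629, 0.067]
wrist_force: [-0.6, 1.2, -2.9]
finger_gap: 0.019
grip_force: 98.1
```

```bash
python3 -c "
from h import *
status([1])"
```

```text
tip 9.93 mouth [ 0.506 -0.177  0.036] clk 18.375 fz -2.83
along bin mm from mouth: [16, 29, 57] []
10.9 [-0.  -0.2 -3.2] [-0.   0.1 -0. ]
```

Emit:
{"api": "move_arm", "payload": {
  "targets": [
    [[-0.1, 0, -3.3], [0, 0.1, 0], 0.7],
    [[-0.1, 0, -3.3], [0, 0.1, 0], 0.7],
    [[-0.1, 0, -3.3], [0, 0.1, 0], 0.7]
  ]
}}

```text
clock: 18.75
tcp_pos: [0.5436, 0.0053, 0.0828]
orientation: [-0.06, 0.772, 0.629, 0.074]
wrist_force: [-0.2, -0.6, -2.6]
finger_gap: 0.0193
grip_force: 98.1
```

```bash
python3 -c "
from h import *
status([1])"
```

```text
tip 10.93 mouth [ 0.506 -0.177  0.036] clk 18.85 fz -2.95
along bin mm from mouth: [4, 21, 47] [[0.507, -0.174, 0.039]]
11.9 [-0.1 -0.2 -3.3] [ 0.   0.1 -0. ]
```

Emit:
{"api": "move_arm", "payload": {
  "targets": [
    [[0, 0, 0], [0, 0, 0], 0.7],
    [[0, 0, 0], [0, 0, 0], 0.7],
    [[0, 0, 0], [0, 0, 0], 0.7],
    [[0, 0, 0], [0, 0, 0], 0.7]
  ]
}}

```text
clock: 19.35
tcp_pos: [0.5436, 0.0054, 0.0827]
orientation: [-0.06, 0.772, 0.629, 0.074]
wrist_force: [0.5, -0.7, -3.3]
finger_gap: 0.0195
grip_force: 98.2
```

```bash
python3 -c "
from h import *
status([1])
p=shot('top'); cv2.imwrite('pics/t6.png',cv2.resize(p['pixels'][140:240,300:430,::-1],None,fx=5,fy=5))"
```

```text
tip 10.92 mouth [ 0.506 -0.177  0.036] clk 19.45 fz -2.24
along bin mm from mouth: [-29, -15, 10] [[0.501, -0.202, 0.014], [0.502, -0.188, 0.018]]
11.9 [-0.2 -0.3 -3.2] [ 0.   0.1 -0. ]
```

View pics/t6.png

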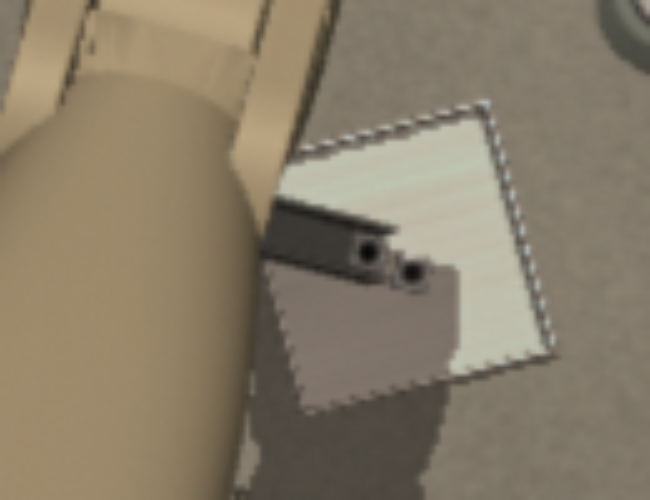

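Nut 1 is already in the dish at (412,270), another is leaving the mouth at (368,250), and the channel behind looks empty. I'll keep holding.

Emit:
{"api": "move_arm", "payload": {
  "targets": [
    [[0, 0, 0], [0, 0, 0], 0.7],
    [[0, 0, 0], [0, 0, 0], 0.7],
    [[0, 0, 0], [0, 0, 0], 0.7],
    [[0, 0, 0], [0, 0, 0], 0.7],
    [[0, 0, 0], [0, 0, 0], 0.7]
  ]
}}

```text
clock: 20.12
tcp_pos: [0.5436, 0.0054, 0.0827]
orientation: [-0.06, 0.772, 0.629, 0.074]
wrist_force: [-0.0, -0.5, -2.3]
finger_gap: 0.0193
grip_force: 98.2
```

```bash
python3 -c "
from h import *
status([1])
w=shot('side')
print([(np.round(d['centre'],3).tolist(),round(d['confidence'],2)) for d in env.landmark_of('nut1',w)])
cv2.imwrite('pics/s7.png',np.vstack([cv2.resize(shot('top')['pixels'][140:240,300:430,::-1],(390,300)),cv2.resize(w['pixels'][150:230,270:400,::-1],(390,240))]))"
```

```text
tip 10.93 mouth [ 0.506 -0.177  0.036] clk 20.225 fz -2.58
along bin mm from mouth: [-25, -9] [[0.503, -0.199, 0.019], [0.502, -0.183, 0.021]]
11.9 [-0.2 -0.2 -3.2] [ 0.   0.1 -0. ]
[([0.503, -0.178, 0.004], 0.57)]
```

View pics/s7.png

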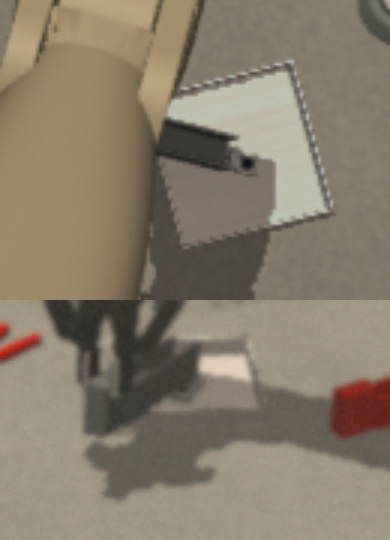

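The top crop shows nuts in the dish just ahead of the mouth (one at (245,160)) and an empty front channel. Tracking the nuts gives positions of 4/21/47, then −29/−15/10, and now all out, so three have left the bin. I'll raise it, level it and check.

Emit:
{"api": "move_arm", "payload": {
  "targets": [
    [[1, 0, -5], [0, 0, 0], 0.7],
    [[2.5, 0, -13], [0, 0, 0], 0.7],
    [[3.5, 0, -18], [0, 0, 0], 0.7],
    [[3.5, 0, -18], [0, -0.1, 0], 0.7]
  ]
}}

```text
clock: 20.88
tcp_pos: [0.5441, 0.005, 0.1018]
orientation: [-0.054, 0.773, 0.629, 0.067]
wrist_force: [0.6, -0.1, -2.6]
finger_gap: 0.0191
grip_force: 98.2
```

```bash
python3 -c "
from h import *
tipplan(M0+[0,0,.02],78.35,[8,5,2,0,-1])"
```

```text
8 [ 1.  -0.8  8.9] [ 0.01 -0.19 -0.  ]
5 [ 0.9 -0.9 19. ] [ 0.01 -0.49 -0.  ]
2 [ 0.3 -0.9 29.1] [ 0.01 -0.79 -0.  ]
0 [-0.3 -0.9 35.7] [ 0.01 -0.99 -0.01]
-1 [-0.7 -0.9 39.1] [ 0.01 -1.09 -0.01]
```

Emit:
{"api": "move_arm", "payload": {
  "targets": [
    [[1, 0, 9], [0, -0.2, 0], 0.7],
    [[1, 0, 19], [0, -0.5, 0], 0.7],
    [[0.3, 0, 29], [0, -0.8, 0], 0.7],
    [[-0.3, 0, 36], [0, -1.0, 0], 0.7],
    [[-0.3, 0, 36], [0, -1.0, 0], 0.7]
  ]
}}

```text
clock: 21.5
tcp_pos: [0.544, 0.0123, 0.0645]
orientation: [-0.0, 0.775, 0.632, -0.001]
wrist_force: [-0.4, 0.2, -2.5]
finger_gap: 0.0192
grip_force: 98.2
```

Emit:
{"api": "move_arm", "payload": {
  "targets": [
    [[5, -2.5, 0], [0, 0, 0], 0.7],
    [[14, -7, 0], [0, 0, 0], 0.7],
    [[26, -13, 0], [0, 0, 0], 0.7],
    [[40, -20, 0], [0, 0, 0], 0.7],
    [[54, -27, 0], [0, 0, 0], 0.7]
  ]
}}

```text
clock: 22.12
tcp_pos: [0.5288, 0.0708, 0.0656]
orientation: [0.0, 0.775, 0.632, -0.0]
wrist_force: [-0.5, -0.5, -2.1]
finger_gap: 0.0193
grip_force: 98.2
```

Emit:
{"api": "move_arm", "payload": {
  "targets": [
    [[14, -7, 0], [0, 0, 0], 0.7],
    [[28, -14, 0], [0, 0, 0], 0.7],
    [[42, -21, 0], [0, 0, 0], 0.7],
    [[54, -27, 0], [0, 0, 0], 0.7],
    [[60, -30, 0], [0, 0, 0], 0.7]
  ]
}}

```text
clock: 22.75
tcp_pos: [0.5117, 0.1353, 0.0654]
orientation: [0.0, 0.775, 0.632, -0.001]
wrist_force: [-0.1, -0.1, -3.7]
finger_gap: 0.0194
grip_force: 98.2
```

```bash
python3 -c "
from h import *
p=shot('top'); print(look(p)); s=env.get_state(); print(s['tcp_pos'],s['clock'],[round(x,3) for x in s['orientation']])
cv2.imwrite('pics/t8.png',cv2.resize(p['pixels'][140:240,260:430,::-1],(680,400)))"
```

```text
[([0.507, -0.181, -0.002], 0.63), ([0.488, 0.024, 0.065], 0.6), ([0.501, -0.185, 0.023], 0.47), ([0.501, -0.201, 0.016], 0.42), ([0.496, 0.049, 0.064], 0.42), ([0.499, 0.095, 0.068], 0.42)]
[0.51182716 0.13501891 0.06537326] 22.85 [np.float64(0.0), np.float64(0.775), np.float64(0.632), np.float64(-0.001)]
```

View pics/t8.png

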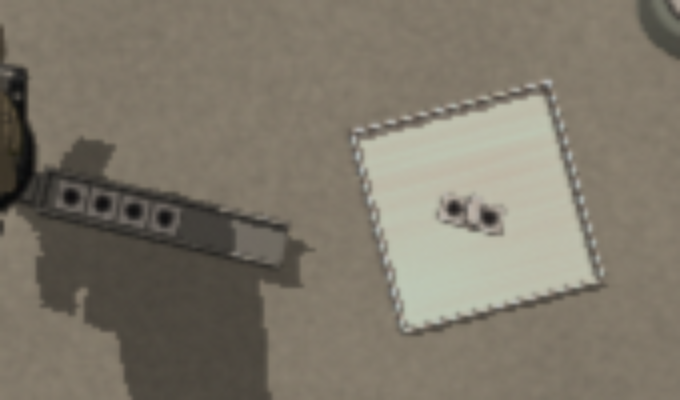

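Four nuts remain in the bin at (70–165,197–217) and three lie in the dish at (455–490,210). Now I'll set the bin down.

Emit:
{"api": "move_arm", "payload": {
  "targets": [
    [[0, 0, 8], [0, 0, 0], 0.7],
    [[0, 0, 22], [0, 0, 0], 0.7],
    [[0, 0, 36], [0, 0, 0], 0.7],
    [[0, 0, 46], [0, 0, 0], 0.7],
    [[0, 0, 50], [0, 0, 0], 0.7]
  ]
}}

```text
clock: 23.48
tcp_pos: [0.5113, 0.1341, 0.0142]
orientation: [-0.0, 0.775, 0.631, -0.001]
wrist_force: [-0.2, -0.8, -1.7]
finger_gap: 0.0194
grip_force: 98.1
```

Emit:
{"api": "move_arm", "payload": {
  "targets": [
    [[0, 0, 2], [0, 0, 0], 0.7],
    [[0, 0, 3], [0, 0, 0], 0.7],
    [[0, 0, 4], [0, 0, 0], 0.7],
    [[0, 0, 4.5], [0, 0, 0], 0.7],
    [[0, 0, 4.5], [0, 0, 0], 0.7]
  ]
}}

```text
clock: 24.1
tcp_pos: [0.5122, 0.1343, 0.0111]
orientation: [0.001, 0.775, 0.632, -0.0]
wrist_force: [-0.8, -0.4, -1.1]
finger_gap: 0.0192
grip_force: 98.2
```

Emit:
{"api": "move_arm", "payload": {
  "targets": [
    [[0, 0, 1], [0, 0, 0], 0.7],
    [[0, 0, 1], [0, 0, 0], 0.7],
    [[0, 0, 1], [0, 0, 0], 0.5],
    [[0, 0, 1], [0, 0, 0], 0.3],
    [[0, 0, 1], [0, 0, 0], 0.05]
  ],
  "squeeze": 20
}}

```text
clock: 24.72
tcp_pos: [0.5121, 0.1343, 0.0098]
orientation: [0.0, 0.775, 0.632, -0.001]
wrist_force: [0.0, 0.1, -0.4]
finger_gap: 0.0409
grip_force: 0.0
```

Emit:
{"api": "move_arm", "payload": {
  "targets": [
    [[0, 0, 0], [0, 0, 0], 0.05],
    [[0, 0, 0], [0, 0, 0], 0.05],
    [[0, 0, -10], [0, 0, 0], 0.05],
    [[0, 0, -30], [0, 0, 0], 0.05],
    [[0, 0, -60], [0, 0, 0], 0.05]
  ]
}}

```text
clock: 25.35
tcp_pos: [0.5113, 0.1343, 0.0704]
orientation: [-0.0, 0.775, 0.632, -0.001]
wrist_force: [1.2, 0.4, 0.4]
finger_gap: 0.0407
grip_force: 0.0
```

Emit:
{"api": "move_arm", "payload": {
  "targets": [
    [[-10, 0, -40], [0, 0, 0], 0.05],
    [[-40, 0, -80], [0, 0, 0], 0.05],
    [[-60, 0, -110], [0, 0, 0], 0.05],
    [[-60, 0, -110], [0, 0, 0], 0.05],
    [[-60, 0, -110], [0, 0, 0], 0.05]
  ]
}}

```text
clock: 25.98
tcp_pos: [0.4997, 0.0759, 0.1798]
orientation: [0.0, 0.775, 0.631, -0.0]
wrist_force: [-0.1, -0.4, -0.6]
finger_gap: 0.0406
grip_force: 0.0
```

```bash
python3 - <<'E'
from h import *
np.set_printoptions(precision=4,suppress=True)
T=tool(); print(T[0],env.get_state()['wrist_force'],env.get_state()['clock']); w=shot('wrist'); t=shot('top'); s=shot('side')
for n in ['bin_mouth','bin_bend','bin_tail','nut1']:
    print(n,[np.array(d['centre']) for d in env.landmark_of(n,w)[:5]])
print('dish',[np.array(d['centre']) for d in env.landmark_of('nut1',t) if d['centre'][1]<-.1])
for n in ['marker','spool','jar','driver','pliers']: print(n,[np.array(d['centre']) for d in env.landmark_of(n,s)[:1]])
cv2.imwrite('pics/f9.png',np.hstack([cv2.resize(w['pixels'][:,:,::-1],(400,250)),cv2.resize(t['pixels'][:,:,::-1],(400,250))]))
E
```

```text
[0.4997 0.0759 0.1798] [-0.145 -0.447 -0.565] 25.975
bin_mouth [array([ 0.47  , -0.0546,  0.0044])]
bin_bend []
bin_tail []
nut1 [array([0.4877, 0.0255, 0.0109]), array([0.5032, 0.0912, 0.0105]), array([0.4996, 0.0695, 0.0139])]
dish [array([ 0.5028, -0.1821,  0.0025]), array([ 0.5035, -0.2008,  0.0151]), array([ 0.5003, -0.1858,  0.0253])]
marker [array([0.3896, 0.2229, 0.0016])]
spool [array([ 0.7498, -0.0019,  0.0025])]
jar [array([ 0.6598, -0.3458,  0.0017])]
driver [array([ 0.4275, -0.4426, -0.0012])]
pliers [array([ 0.7466, -0.1797,  0.001 ])]
```

View pics/f9.png

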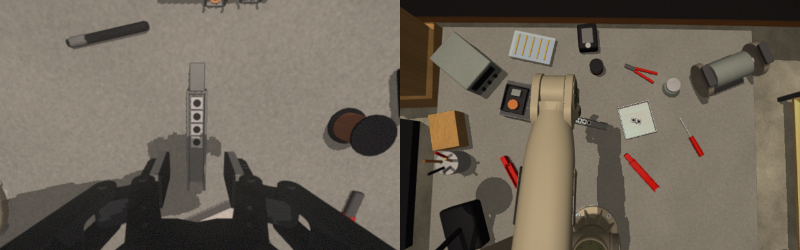

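The bin stands level with four nuts, three are in the dish, and the bystanders have not moved.

```bash
python3 -c "
from workcell import env
print(env.hand_in())"
```

```text
the job is handed in; nothing more can be done
None
```

The job is handed in (no verdict came back): by the last camera check, three nuts were in the dish, the bin stood level on the bench clear of the rack with the other four, and the bystanders had not moved.

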